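# Scoop nuts and hold the loaded scoop level over the tin

### The job

Take the scoop by its red handle and with it scoop at least three of the brass nuts out of the blue bin (do not touch nuts with the fingers, and spill none outside the bin). Finish while still holding the loaded scoop in the air, level and still, above the middle of the empty tin and a few centimetres clear of its rim, ready to be counted before tipping: do not tip or put it down. Leave the tin and the other things on the bench where they are.

Things in the scene. Friction and masses are not known exactly. Their poses are not given: they have to be found in the camera images.
- bin: Blue open parts bin fixed to the bench: outside 260 (its x) x 134 (y) x 44 mm high, upright 5 mm walls, floor 5 mm thick, so inside 250 x 124 mm. Origin: centre of its underside. Its +x end is the far one from the robot (yaw within 0.2 rad of straight ahead). The nuts start in its +x half; the 110 mm of floor at the -x end is empty.
- scoop: Loose aluminium scoop, about 0.22 kg, standing on its floor plate: 90 (its x) x 104 (y) x 2.5 mm. Back wall 34 mm high at -x, side walls 28 mm high starting 30 mm behind the mouth. A red post behind it (to x = -57 mm) rises to the red handle bar. Origin: centre of the floor plate's underside; z up. Its mouth (+x) starts pointing away from the robot, yaw within 0.35 rad.
- scoop_grip (a point): Point inside the red handle bar, 85 mm above the scoop's underside and 5 mm behind (-x of) its origin, near the balance point; axes as the scoop's. The bar runs along the scoop's x from -57 to +28 mm, is 18 mm wide (y), flat-sided, from 72 to 100 mm above the underside; grip it from above across y.
- scoop_mouth (a point): Middle of the scoop's open mouth edge, at the underside, 45 mm ahead (+x) of its origin; axes as the scoop's.
- tin: Empty open steel tin, 110 mm across the rim, 90 mm high, 0.3 kg, loose on the bench. Origin: centre of its underside.
- nut0: One of six loose brass-coloured hex nuts lying flat in the bin: 27 mm across the flats, 31 mm across the corners, 16 mm high, edges bevelled 4 mm (in height) top and bottom, smooth, 45 g. Origin: centre of its underside.
- nut1: One of six loose brass-coloured hex nuts lying flat in the bin: 27 mm across the flats, 31 mm across the corners, 16 mm high, edges bevelled 4 mm (in height) top and bottom, smooth, 45 g. Origin: centre of its underside.
- nut2: One of six loose brass-coloured hex nuts lying flat in the bin: 27 mm across the flats, 31 mm across the corners, 16 mm high, edges bevelled 4 mm (in height) top and bottom, smooth, 45 g. Origin: centre of its underside.
- nut3: One of six loose brass-coloured hex nuts lying flat in the bin: 27 mm across the flats, 31 mm across the corners, 16 mm high, edges bevelled 4 mm (in height) top and bottom, smooth, 45 g. Origin: centre of its underside.
- nut4: One of six loose brass-coloured hex nuts lying flat in the bin: 27 mm across the flats, 31 mm across the corners, 16 mm high, edges bevelled 4 mm (in height) top and bottom, smooth, 45 g. Origin: centre of its underside.
- nut5: One of six loose brass-coloured hex nuts lying flat in the bin: 27 mm across the flats, 31 mm across the corners, 16 mm high, edges bevelled 4 mm (in height) top and bottom, smooth, 45 g. Origin: centre of its underside.
- tape: Bystander: yellow tape roll, 52 mm across, 22 mm high. Origin: centre of its underside.
- jar: Bystander: small amber jar, 48 mm across, 60 mm high. Origin: centre of its underside.
- screwdriver: Bystander: screwdriver with orange handle lying near the far edge. Origin: centre of its underside.
- paintcan: Bystander: paint can with green label, 90 mm across, 100 mm high. Origin: centre of its underside.
- wrench: Bystander: steel wrench lying flat. Origin: centre of its underside.
- brush: Bystander: brush lying flat near the far edge. Origin: centre of its underside.
There are look-alikes about, which are no part of the job. What is shaped like the scoop but orange or purple is not meant.

How it is judged:
By the outcome, as a careful person would: the job done as asked, in the order asked, and still so for the second after the job is handed in, while the arm keeps its last pose, push and grip.
It also fails if it takes over 58 s, if anything falls off the work surface, if the arm or the gripper's body presses on something with over 40 N, if the wrist force passes 120 N, or if a joint passes its speed limit or range.

### The arm

A 6-joint arm with a two-finger parallel gripper is mounted at the origin on the work surface. World frame = base frame: x ahead of the robot, y to its left, z up, the work surface at z = 0. Lengths are in mm, angles in rad, forces in N, time in s.
With the tool pointing down it reaches from about 400 to 925 mm from the base axis. Payload 12.5 kg.
Tool frame: the origin (TCP) lies between the finger pads; the fingertips stand 11 mm ahead of it and the grasp point (between the pads) lies 8 mm behind it (env.tip_extent is the distance from the TCP to the fingertips, in mm); x points along the fingers, z is the direction in which the jaws open and shut, and the axes are right-handed (so a half turn about x gives the same grasp; the last joint's range is limited). The gripper opens to 95 mm and grips with 3 to 60 N. Pads are 20 mm wide; open, the fingers measure 119 mm over their backs; the gripper's body (75 mm by 180 mm) begins 59 mm behind the grasp point.
Start: joints at [-1.316, 0.491, 1.559, -0, 1.092, -0.106], TCP at [220.663, -584.768, 225.661] pointing down, gripper open.
Joint ranges: [-3.1, 3.1], [-0.84, 2.19], [0.05, 2.79], [-1.13, 4.28], [0.06, 2.93], [-2.69, 2.69]. Speed limits (rad/s): [2.22, 2.22, 2.79, 3.14, 3.14, 3.14].

### API

Orientations are given as [roll, pitch, yaw] about the fixed x, y, z axes, in that order (R = Rz(yaw) Ry(pitch) Rx(roll)).
In Python, from cell import status, imaging, env gives the robot as it stands. The module is installed in compiled form; this text tells all that it offers.
- The arm moves only by the tool apply_moves, never from a script. Its argument "increments" is a list of rows, each a list of 5 numbers: the closure, from 0 (fully open) to 1 (shut), then the shift along the tool's x, y, z in mm, then the turn about the tool's x in degrees. A call has 1 to 10 rows; each row shifts and turns the commanded pose from where the row before left it, along the tool's axes as they then stand; what a row does not reach is not made up. A row lasts 1/10 s, in which the tool goes at most 50 mm and 8.59 degrees, less where a joint would pass 70% of its speed; a pose out of reach is approached as far as the arm can. A call with a gripper value outside its range is refused whole. The fingers move at their own pace and stop on an object; the grip force is fixed at half the most. Time passes only in rows, so rows that do not move let the fingers close. It gives the time, the measured TCP pose, the force and the opening at its end, in the units of the state.
- status.state(): the state, without advancing time (a new reading comes with each control period).
- imaging.read_camera(name): name is "side" or "top" or "wrist"; returns a dict with "pixels" (400x640x3 uint8, red, green, blue), "fovy" (degrees; the focal length in pixels is half the picture's height over the tangent of half this angle, whatever the lens; pixels are square), "cx", "cy" (the principal point, pixels), "R" (3x3) and "t" (3): a world point X has camera coordinates R X + t. Camera axes: x right, y down, z forward; pixel columns grow to the right and rows downward; lengths in mm; the calibration is good to about 2 mm. A picture is of the moment at which its call begins. There is no depth.
- env.job_done(): hands the job in, once; it reports no verdict.
The state is a dict: "t": time; "joints": joint angles; "qvel": joint speeds; "tau": joint torques, N m; "eef_pos": TCP position; "tcp_rot": TCP orientation; "ft_force": force on the tool from outside, world axes, zero at the start; "moment": the same for the moment, N m; "opening": opening from 0.0 (shut) to 1.0 (fully open).
Only numpy, scipy, OpenCV 4.12 (cv2) and the standard library are available. Lean on these libraries where they do the work, as an engineer would, in place of code of your own. Each camera call takes 0.05 s, during which the arm holds its last target. There are 200 camera calls.

## Working session

There is one attempt and no reset: what is moved stays moved. The work goes in short steps, Python scripts to look and compute and a tool call to move; the robot and the scene stay as the last step left them, time stands still between calls to the robot, and variables do not carry over. Pictures are saved under pics/ and viewed, about 8 in all and at most 12, crops included, and the job is handed in when it is done.

Besides the shell and the picture viewer there is one more tool, called after "Call:" in YAML: its name, and indented under it one key for each argument. apply_moves: Moves the arm, as the interface text tells. Its arguments: {"type":"object","properties":{"increments":{"type":"array"}},"required":["increments"]}

```bash
mkdir -p pics; cat > h.py <<'E'
import numpy as np, cv2
from cell import status, imaging, env
from scipy.spatial.transform import Rotation as Ro
def cam(n):
    c=imaging.read_camera(n); c['f']=200/np.tan(np.radians(c['fovy'])/2); c['R']=np.array(c['R']); c['t']=np.array(c['t']); return c
def save(c,name,crop=None,s=1):
    im=c['pixels'][:,:,::-1]
    if crop: x0,y0,x1,y1=crop; im=im[y0:y1,x0:x1]
    cv2.imwrite('pics/'+name,cv2.resize(im,None,fx=s,fy=s,interpolation=cv2.INTER_CUBIC))
def bp(c,u,v,z):
    d=c['R'].T@np.array([(u-c['cx'])/c['f'],(v-c['cy'])/c['f'],1]); o=-c['R'].T@c['t']
    return o+d*(z-o[2])/d[2]
def pj(c,X):
    p=c['R']@np.array(X)+c['t']; return np.round([c['f']*p[0]/p[2]+c['cx'],c['f']*p[1]/p[2]+c['cy']],1)
E
python3 - <<'E'
from h import *
print(status.state())
for n in ['top','side']:
    c=cam(n); save(c,n+'0.png'); print(n,c['f'],c['cx'],c['cy'],-c['R'].T@c['t'],c['R'].round(3).tolist())
E
```

```text
{'t': 0.0, 'joints': array([-1.31561030e+00,  4.91585157e-01,  1.55946194e+00,  3.10711724e-05,
        1.09171086e+00, -1.05575786e-01]), 'qvel': array([ 0.00041949,  0.00039171, -0.0006111 , -0.00106709, -0.00034697,
        0.0002663 ]), 'tau': array([ 2.11036306e-03, -6.12627554e+01, -2.58183521e+01,  6.94017811e-02,
        4.81487147e-02, -8.67012932e-05]), 'eef_pos': array([ 220.59840091, -584.51890591,  225.04154408]), 'tcp_rot': array([3.01237388, 1.5696307 , 1.80232502]), 'ft_force': array([-0.07825867,  0.50838702,  0.91244838]), 'moment': array([ 0.00414144, -0.00205978,  0.00476849]), 'opening': 1.0004465205952195}
top 391.7603004788387 326.428254483407 201.47049937316024 [ 302.48646885  -17.52506486 1378.81387613] [[0.001, -1.0, 0.001], [-0.983, -0.001, -0.185], [0.185, -0.001, -0.983]]
side 462.8967634395761 321.0049197656856 190.75877798099205 [492.6901776  989.94668852 802.19976166] [[-0.996, -0.09, 0.022], [-0.071, 0.585, -0.808], [0.06, -0.806, -0.589]]
```

View pics/top0.png

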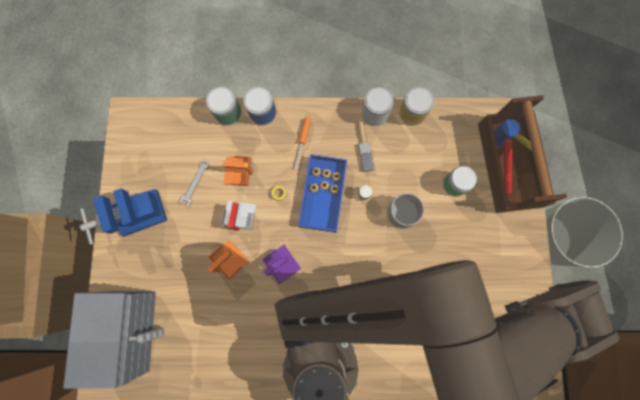

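View pics/side0.png

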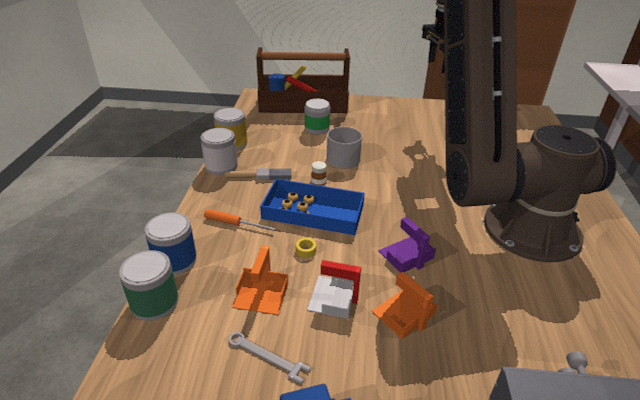

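Candidates for the scoop, in top-view pixels: grey with a red handle (240,215), orange (237,170), orange (228,260) and purple (282,264). By the description it is the grey one with the red bar at (240,215), which is at (337,288) in the side view. I'll check that in a close crop.

```bash
python3 - <<'E'
from h import *
t=cam('top')['pixels'][:,:,::-1]; s=cam('side')['pixels'][:,:,::-1]
def cr(im,x0,y0,w,h,k): return cv2.resize(im[y0:y0+h,x0:x0+w],None,fx=k,fy=k,interpolation=cv2.INTER_CUBIC)
a=np.hstack([cr(t,210,190,57,50,7)[:300,:399],cr(s,300,250,66,50,6)[:300,:396]]) 
b=np.hstack([cr(t,295,150,66,50,6)[:300,:396],cr(t,295,190,66,50,6)[:300,:396]])
w=min(a.shape[1],b.shape[1]); cv2.imwrite('pics/c1.png',np.vstack([a[:,:w],b[:,:w]]))
E
```

```text
(no output)
```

View pics/c1.png

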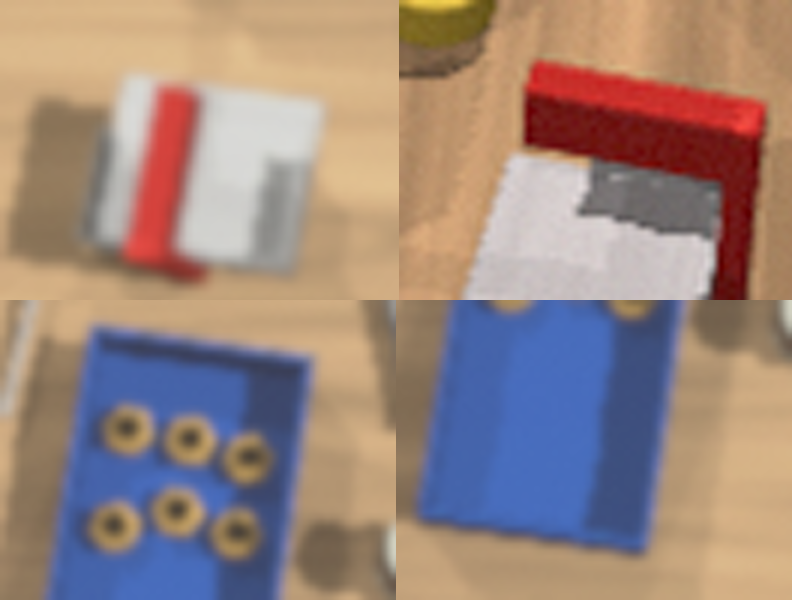

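The grey scoop with the red bar is confirmed. The top-left crop shows the bar ends at (179,90) and (150,259), and the mouth corners at (127,73) and (323,101). All six nuts lie in two rows in the far half of the bin.

```bash
python3 - <<'E'
from h import *
c=cam('top')
def q(x,y,x0,y0,k,z): return bp(c,x0+(x+.5)/k-.5,y0+(y+.5)/k-.5,z)
f,r=q(179,90,210,190,7,100),q(150,259,210,190,7,100); print('bar',f.round(1),r.round(1),np.linalg.norm(f-r),np.arctan2(*(f-r)[1::-1]))
l,ri,b=q(127,73,210,190,7,2.5),q(323,101,210,190,7,2.5),q(297,272,210,190,7,2.5)
print('plate',l.round(1),ri.round(1),b.round(1),np.linalg.norm(l-ri),np.linalg.norm(ri-b),np.arctan2(*(ri-b)[1::-1]), 'yaw from mouth',np.arctan2(*(l-ri)[1::-1])-np.pi/2,'origin',((l+b)/2).round(1))
fl,fr=q(92,26,295,150,6,44),q(313,58,295,150,6,44); nl,nr=q(22,220,295,190,6,44),q(249,252,295,190,6,44)
bc=(fl+fr+nl+nr)/4; d=(fl+fr-nl-nr); by=np.arctan2(d[1],d[0]); print('bin',fl.round(),fr.round(),nl.round(),nr.round(),bc.round(1),by,np.linalg.norm(d)/2,np.linalg.norm(fl-fr),np.linalg.norm(nl-nr))
for p in [(128,130),(190,140),(247,158),(114,225),(178,212),(236,232)]:
    n=q(*p,295,150,6,21); e=n-bc; print('nut',n.round(),'bin',(e[0]*np.cos(by)+e[1]*np.sin(by)).round(1),(-e[0]*np.sin(by)+e[1]*np.cos(by)).round(1))
# tin rim by grey? print from pix
for p in [(407,208),(390,208),(424,208),(407,195),(407,225)]: print('tin',bp(c,*p,90).round())
print('jar',bp(c,366,191,60).round())
s=cam('side'); print(pj(s,(f+r)/2), pj(c,(f+r)/2), 'side bar ends',pj(s,f),pj(s,r))
im=s['pixels'][:,:,::-1]
cv2.imwrite('pics/c2.png',np.hstack([cv2.resize(im[110:190,300:380],None,fx=5,fy=5,interpolation=2),cv2.resize(c['pixels'][180:240,375:435,::-1],(400,400),interpolation=2)]))
E
```

```text
bar [539.1 284.2 100. ] [458.6 294.3 100. ] 81.19631288941076 -0.12410235996664022
plate [566.  334.2   2.5] [551.6 233.6   2.5] [464.  243.7   2.5] 101.63634683338906 88.18308870554927 -0.11483208277959026 yaw from mouth -0.14240720952917907 origin [515.  288.9   2.5]
bin [725.  40.  44.] [705. -91.  44.] [467.  78.  44.] [449. -52.  44.] [586.4  -6.2  44. ] -0.14732983543520067 260.24075319503436 131.95229965641306 130.81873211517131
nut [668.  19.  21.] bin 76.6 36.8
nut [661. -18.  21.] bin 76.0 -0.7
nut [650. -52.  21.] bin 70.1 -35.9
nut [609.  27.  21.] bin 18.0 36.1
nut [617. -11.  21.] bin 31.4 -0.2
nut [605. -45.  21.] bin 24.5 -35.9
tin [ 523. -288.   90.]
tin [ 523. -231.   90.]
tin [ 523. -344.   90.]
tin [ 567. -289.   90.]
tin [ 466. -286.   90.]
jar [ 587. -155.   60.]
[340.8 264.8] [233.1 214.4] side bar ends [322.  261.6] [359.8 268.1]
```

View pics/c2.png

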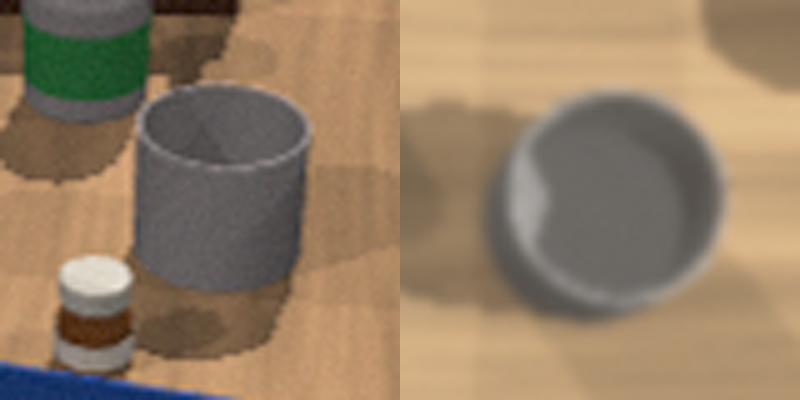

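Side-view reprojection of the bar ends agrees with the picture to about 1 px, and the sizes match the description (bar 81/85 mm, plate 102/104, bin 260 x 131). Next: the tool axes and the approach increments.

```bash
cat >> h.py <<'E'
def plan(target,zyaw):
    """increments in present tool axes to a TCP target, and turn (deg) so tool z points at world yaw zyaw (mod pi)"""
    s=status.state(); M=Ro.from_euler('xyz',s['tcp_rot']).as_matrix()
    d=np.array(target)-s['eef_pos']; a=np.arctan2(M[1,2],M[0,2]); 
    dy=(zyaw-a+np.pi/2)%np.pi-np.pi/2
    print('TCP',s['eef_pos'].round(1),'tool shift',(M.T@d).round(1),'turn',np.degrees(-dy).round(2),'zyaw',a.round(4),'tilt',M[2,0].round(5),'F',np.round(s['ft_force'],1),'op',round(s['opening'],3),'q',np.round(s['joints'],2),'t',round(s['t'],2))
    return M
E
python3 - <<'E'
from h import *
M=plan([420,-400,225],-.13+np.pi/2); print(M.round(4))
plan([508.5,288.6,225],-.13+np.pi/2)
s=cam('side'); print('tin in side',pj(s,[517,-288,90]), 'seen 344.2,134.6')
c=cam('top'); print(bp(c,407,209.7,90))
E
```

```text
TCP [ 220.7 -584.7  225.5] tool shift [   0.5  251.7 -102.4] turn 28.12 zyaw -1.21 tilt -1.0 F [ 0.8  0.8 -0.2] op 1.003 q [-1.32  0.49  1.56 -0.    1.09 -0.11] t 0.3
[[-1.000e-04  9.356e-01  3.530e-01]
 [ 2.000e-04  3.530e-01 -9.356e-01]
 [-1.000e+00  0.000e+00 -3.000e-04]]
TCP [ 220.7 -584.7  225.5] tool shift [ 7.000e-01  5.776e+02 -7.155e+02] turn 28.12 zyaw -1.21 tilt -1.0 F [ 0.8  0.8 -0.2] op 1.003 q [-1.32  0.49  1.56 -0.    1.09 -0.11] t 0.3
tin in side [345.1 135.1] seen 344.2,134.6
[ 516.97827131 -287.49071033   90.        ]
```

Call:
apply_moves:
  increments:
    - [0, 0, 42, -17, 0]
    - [0, 0, 42, -17, 0]
    - [0, 0, 42, -17, 0]
    - [0, 0, 42, -17, 0]
    - [0, 0, 42, -17, 0]
    - [0, 0, 42, -17, 0]
    - [0, 0, 0, 0, 7.03]
    - [0, 0, 0, 0, 7.03]
    - [0, 0, 0, 0, 7.03]
    - [0, 0, 0, 0, 7.03]

```text
t: 1.4
eef_pos: [420.6, -400.2, 225.7]
tcp_rot: [0.323, 1.571, -1.383]
ft_force: [-0.0, -0.1, 0.1]
opening: 0.997
```

```bash
python3 - <<'E'
from h import *
plan([508.5,288.6,160],-.13+np.pi/2)
E
```

```text
TCP [ 420.6 -400.2  225.7] tool shift [  65.6   -5.3 -694.4] turn -0.26 zyaw -1.7054 tilt -1.0 F [-0.  -0.1  0.1] op 0.997 q [-0.87  0.43  1.67 -0.    1.04  0.83] t 1.4
```

Call:
apply_moves:
  increments:
    - [0, 0, 0, -20, -0.26]
    - [0, 0, 0, -48, 0]
    - [0, 0, 0, -48, 0]
    - [0, 0, 0, -48, 0]
    - [0, 0, 0, -48, 0]
    - [0, 0, 0, -48, 0]
    - [0, 0, 0, -48, 0]
    - [0, 0, 0, -48, 0]
    - [0, 0, 0, -48, 0]
    - [0, 0, 0, -48, 0]

```text
t: 2.4
eef_pos: [476.3, 50.6, 225.9]
tcp_rot: [1.632, 1.57, -0.061]
ft_force: [1.2, -0.4, 1.1]
opening: 1.0
```

Call:
apply_moves:
  increments:
    - [0, 0, 0, -48, 0]
    - [0, 0, 0, -48, 0]
    - [0, 0, 0, -48, 0]
    - [0, 0, 0, -48, 0]
    - [0, 20, 0, -30, 0]
    - [0, 10, 0, -10, 0]
    - [0, 0, 0, 0, 0]
    - [0, 0, 0, 0, 0]

```text
t: 3.2
eef_pos: [505.7, 277.5, 195.8]
tcp_rot: [-0.672, 1.57, -2.367]
ft_force: [0.1, 0.3, -0.5]
opening: 1.003
```

```bash
python3 - <<'E'
from h import *
plan([508.5,288.6,77],-.13+np.pi/2)
c=cam('wrist'); save(c,'w1.png'); print(c['f'],(-c['R'].T@c['t']).round(1))
y=-.13; F=np.array([np.cos(y),np.sin(y),0]); L=np.array([-F[1],F[0],0]); o=np.array([513.5,288,0])
for n,p in dict(front=(28,0,100),rear=(-57,0,100),mouthL=(45,52,2.5),mouthR=(45,-52,2.5)).items(): print(n,pj(c,o+F*p[0]+L*p[1]+[0,0,p[2]]))
E
```

```text
TCP [505.7 277.5 195.8] tool shift [118.8   1.4 -11.4] turn 0.31 zyaw -1.6953 tilt -1.0 F [ 0.1  0.3 -0.5] op 1.003 q [ 0.39  0.46  1.71 -0.    0.97  2.08] t 3.2
284.4523094295406 [576.8 268.9 354.2]
front [309.9 164.2]
rear [310.4 251.2]
mouthL [270.2 138.4]
mouthR [356.  138.8]
```

View pics/w1.png

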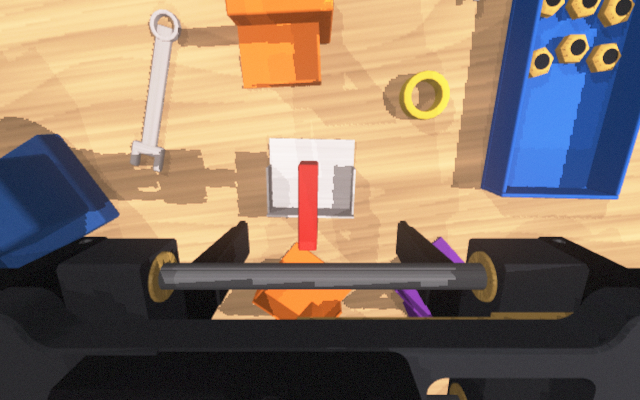

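The wrist view shows the bar ends at (308,163) and (308,249) and the mouth corners at (269,139) and (355,139). These are within about 1.5 px of the prediction, so I'll descend.

Call:
apply_moves:
  increments:
    - [0, 10, 1.4, -12.5, 0.3]
    - [0, 30, 0, 0, 0]
    - [0, 30, 0, 0, 0]
    - [0, 25, 0, 0, 0]
    - [0, 15, 0, 0, 0]
    - [0, 8.8, 0, 0, 0]
    - [0, 0, 0, 0, 0]
    - [0, 0, 0, 0, 0]

```text
t: 4.05
eef_pos: [509.5, 290.5, 77.4]
tcp_rot: [2.016, 1.57, 0.314]
ft_force: [-0.3, -0.9, 0.6]
opening: 1.0
```

```bash
python3 - <<'E'
from h import *
plan([508.5,289.6,77],-.13+np.pi/2)
E
```

```text
TCP [509.5 290.5  77.4] tool shift [ 0.4 -0.9  1. ] turn -0.06 zyaw -1.7019 tilt -1.0 F [-0.3 -0.9  0.6] op 1.0 q [ 0.41  0.62  1.79 -0.    0.73  2.11] t 4.05
```

Call:
apply_moves:
  increments:
    - [1, 0, 0, 0, 0]
    - [1, 0, 0, 0, 0]
    - [1, 0, 0, 0, 0]
    - [1, 0, 0, 0, 0]
    - [1, 0, 0, 0, 0]
    - [1, 0, 0, 0, 0]
    - [1, 0, 0, 0, 0]
    - [1, 0, 0, 0, 0]
    - [1, 0, 0, 0, 0]
    - [1, 0, 0, 0, 0]

```text
t: 5.05
eef_pos: [509.0, 290.4, 76.8]
tcp_rot: [-0.043, 1.571, -1.745]
ft_force: [-1.4, -0.3, -0.3]
opening: 0.214
```

Call:
apply_moves:
  increments:
    - [1, 0, 0, 0, 0]
    - [1, 0, 0, 0, 0]
    - [1, 0, 0, 0, 0]
    - [1, -3, 0, 0, 0]
    - [1, -10, 0, 0, 0]
    - [1, -20, 0, 0, 0]
    - [1, -30, 0, 0, 0]
    - [1, -27, 0, 0, 0]
    - [1, -10, 0, 0, 0]
    - [1, 0, 0, 0, 0]

```text
t: 6.05
eef_pos: [509.4, 290.6, 178.2]
tcp_rot: [2.065, 1.568, 0.364]
ft_force: [0.0, 0.7, -2.4]
opening: 0.188
```

```bash
python3 - <<'E'
from h import *
by=-.147; bc=np.array([586.4,-6.2]); F=np.array([np.cos(by),np.sin(by)])
g=bc+F*(-57-5); print(g)
plan([*g,177],by+np.pi/2)
c=cam('wrist'); save(c,'w2.png'); s=cam('side'); cv2.imwrite('pics/w2.png',np.vstack([c['pixels'][60:300,:,::-1], cv2.resize(s['pixels'][190:310,240:400,::-1],(640,360))[:,:]]) )
E
```

```text
[525.06867358   2.88121138]
TCP [509.4 290.6 178.2] tool shift [  1.   53.  283.3] turn 0.94 zyaw -1.7014 tilt -1.0 F [ 0.   0.7 -2.4] op 0.188 q [ 0.41  0.49  1.71 -0.    0.94  2.11] t 6.05
```

View pics/w2.png

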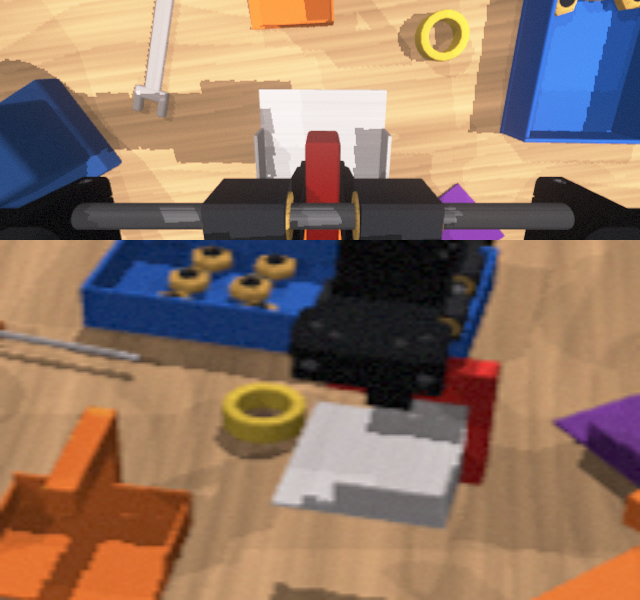

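The scoop is held level and lifted (opening 0.188, about 18 mm; weight 2.4 N). Next I'll carry it over the bin's empty end.

Call:
apply_moves:
  increments:
    - [1, 0, 3, 10, 0]
    - [1, 0, 5, 25, 0.3]
    - [1, 0, 6, 35, 0.3]
    - [1, 0, 8, 40, 0.34]
    - [1, 0, 8, 40, 0]
    - [1, 0, 8, 40, 0]
    - [1, 0, 7, 40, 0]
    - [1, 0, 5, 30, 0]
    - [1, 0, 2, 17, 0]
    - [1, 0, 1, 6, 0]

```text
t: 7.15
eef_pos: [520.7, 0.8, 175.9]
tcp_rot: [-1.405, 1.569, -3.125]
ft_force: [0.1, 0.3, -2.1]
opening: 0.186
```

Call:
apply_moves:
  increments:
    - [1, 0, 0, 0, 0]
    - [1, 0, 0, 0, 0]
    - [1, 0, 0, 0, 0]

```text
t: 7.45
eef_pos: [521.1, 3.7, 176.7]
tcp_rot: [-1.608, 1.571, 2.959]
ft_force: [0.6, 0.8, -2.2]
opening: 0.187
```

```bash
python3 - <<'E'
from h import *
by=-.147; bc=np.array([586.4,-6.2]); F=np.array([np.cos(by),np.sin(by)])
g=bc+F*(-57-5)
plan([*g,135],by+np.pi/2)
c=cam('wrist'); t=cam('top')
cv2.imwrite('pics/w3.png',np.vstack([c['pixels'][:300,:,::-1], cv2.resize(t['pixels'][145:240,260:412,::-1],(640,300),interpolation=2)]) )
L=np.array([-F[1],F[0]])
for a,b,z in [(130,67,44),(130,-67,44),(-130,67,44),(-130,-67,44),(125,62,5),(125,-62,5)]: print(a,b,z,pj(c,[*(bc+F*a+L*b),z]))
p=status.state()['eef_pos']
for b in (52,-52): print('mouth',pj(c,[*(p[:2]+F*50+L*b),p[2]-74.5]))
E
```

```text
TCP [521.1   3.7 176.7] tool shift [41.7  4.   0.2] turn 0.06 zyaw -1.7168 tilt -1.0 F [ 0.6  0.8 -2.2] op 0.187 q [-0.12  0.41  1.87  0.    0.87  1.6 ] t 7.45
130 67 44 [246.3 -25.6]
130 -67 44 [399.2 -25.5]
-130 67 44 [262.2 247.6]
-130 -67 44 [382.8 247.6]
125 62 5 [261.5  -0.6]
125 -62 5 [383.9  -0.6]
mouth [258.3 148.8]
mouth [386.7 148.9]
```

View pics/w3.png

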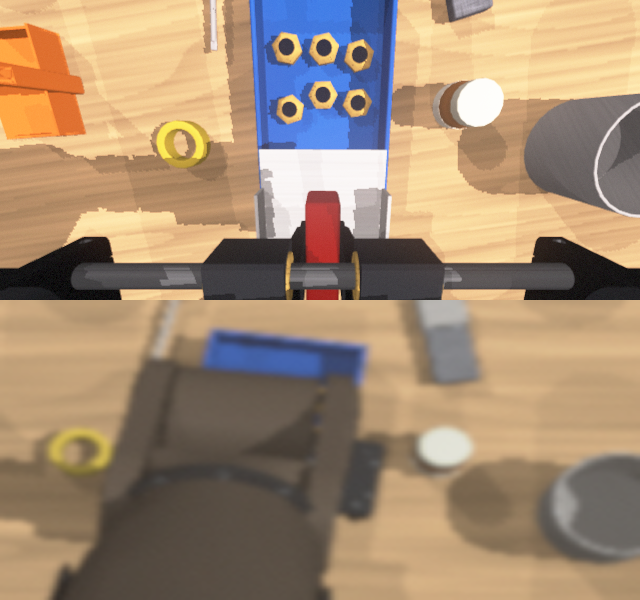

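Laterally the bin walls at v=0 (250 and 397) and the mouth corners (258,150) and (386,150) both agree with the prediction within 1 px. I'll lower the scoop to just above the bin floor.

Call:
apply_moves:
  increments:
    - [1, 5, 3, 0, 0]
    - [1, 15, 0, 0, 0]
    - [1, 20, 0, 0, 0]
    - [1, 20, 0, 0, 0]
    - [1, 15, 0, 0, 0]
    - [1, 8, 0, 0, 0]
    - [1, 3, 0, 0, 0]
    - [1, 0, 0, 0, 0]
    - [1, 0, 0, 0, 0]

```text
t: 8.45
eef_pos: [524.5, 2.4, 91.4]
tcp_rot: [1.493, 1.57, -0.225]
ft_force: [-0.5, -0.8, -1.1]
opening: 0.189
```

Call:
apply_moves:
  increments:
    - [1, 2, 0, 0, 0]
    - [1, 2, 0, 0, 0]
    - [1, 1, 0, 0, 0]
    - [1, 1, 0, 0, 0]
    - [1, 0, 0, 0, 0]

```text
t: 8.95
eef_pos: [524.2, 2.4, 84.7]
tcp_rot: [-0.973, 1.571, -2.691]
ft_force: [0.4, -0.5, -2.4]
opening: 0.188
```

Call:
apply_moves:
  increments:
    - [1, 1, 0, 0, 0]
    - [1, 0.7, 0, 0, 0]
    - [1, 0, 0, 0, 0]

```text
t: 9.25
eef_pos: [524.2, 2.4, 83.0]
tcp_rot: [-0.652, 1.571, -2.37]
ft_force: [0.3, 0.5, -2.3]
opening: 0.187
```

Call:
apply_moves:
  increments:
    - [1, 0.7, 0, 0, 0]
    - [1, 0.3, 0, 0, 0]
    - [1, 0, 0, 0, 0]

```text
t: 9.55
eef_pos: [524.2, 2.4, 82.1]
tcp_rot: [-0.572, 1.571, -2.29]
ft_force: [0.1, 0.1, -1.7]
opening: 0.188
```

Call:
apply_moves:
  increments:
    - [1, 0.6, 0, 0, 0]
    - [1, 0.4, 0, 0, 0]
    - [1, 0, 0, 0, 0]

```text
t: 9.85
eef_pos: [524.3, 2.4, 81.8]
tcp_rot: [1.419, 1.57, -0.298]
ft_force: [-2.1, 0.3, 6.5]
opening: 0.188
```

The scoop touches the floor with about 9 N. Now I'll push forward.

Call:
apply_moves:
  increments:
    - [1, 0, 4, 0, 0]
    - [1, 0, 8, 0, 0]
    - [1, 0, 8, 0, 0]
    - [1, 0, 8, 0, 0]
    - [1, 0, 8, 0, 0]
    - [1, 0, 8, 0, 0]
    - [1, 0, 8, 0, 0]
    - [1, 0, 8, 0, 0]

```text
t: 10.65
eef_pos: [583.6, -6.4, 81.8]
tcp_rot: [-1.286, 1.571, -3.004]
ft_force: [-4.8, 0.3, 7.7]
opening: 0.192
```

```bash
python3 - <<'E'
from h import *
plan([524.3,2.4,81.8],-.147+np.pi/2)
c=cam('wrist'); save(c,'w4.png',(200,0,450,250),2)
E
```

```text
TCP [583.6  -6.4  81.8] tool shift [ -0.  -59.9  -0. ] turn -0.0 zyaw -1.7178 tilt -1.0 F [-4.8  0.3  7.7] op 0.192 q [-0.12  0.61  1.8  -0.    0.73  1.59] t 10.65
```

View pics/w4.png

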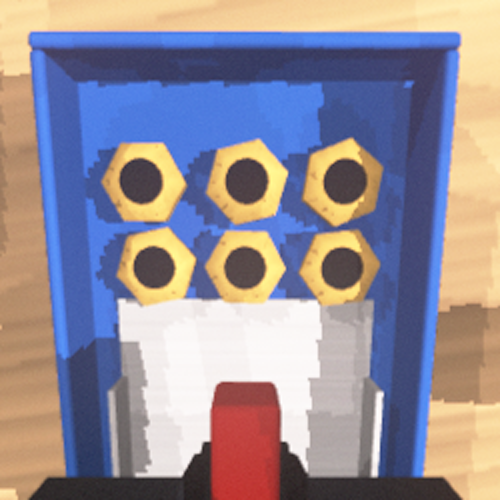

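The front row of nuts is against the lip at (150..350, 295) in the crop and is being pushed ahead. The scoop is straight and centred, so I'll keep going towards the far wall.

Call:
apply_moves:
  increments:
    - [1, 0, 6, 0, 0]
    - [1, 0, 6, 0, 0]
    - [1, 0, 6, 0, 0]
    - [1, 0, 6, 0, 0]
    - [1, 0, 5, 0, 0]
    - [1, 0, 4, 0, 0]

```text
t: 11.3
eef_pos: [616.0, -11.2, 81.8]
tcp_rot: [-1.365, 1.57, -3.083]
ft_force: [-4.5, 1.1, 8.6]
opening: 0.188
```

Call:
apply_moves:
  increments:
    - [1, 0, 3, 0, 0]
    - [1, 0, 3, 0, 0]
    - [1, 0, 3, 0, 0]

```text
t: 11.6
eef_pos: [624.8, -12.5, 81.8]
tcp_rot: [-1.166, 1.571, -2.883]
ft_force: [-3.0, 1.5, 6.9]
opening: 0.19
```

Call:
apply_moves:
  increments:
    - [1, 0, 3, 0, 0]
    - [1, 0, 3, 0, 0]
    - [1, 0, 3, 0, 0]

```text
t: 11.9
eef_pos: [633.7, -13.8, 81.8]
tcp_rot: [-1.243, 1.571, -2.961]
ft_force: [-3.2, 1.5, 6.6]
opening: 0.186
```

Call:
apply_moves:
  increments:
    - [1, 0, 3, 0, 0]
    - [1, 0, 3, 0, 0]
    - [1, 0, 3, 0, 0]
    - [1, 0, 3, 0, 0]

```text
t: 12.3
eef_pos: [645.3, -15.5, 81.8]
tcp_rot: [-1.476, 1.57, 3.089]
ft_force: [-5.3, 1.4, 9.4]
opening: 0.188
```

Call:
apply_moves:
  increments:
    - [1, 0, 2, 0, 0]
    - [1, 0, 2, 0, 0]
    - [1, 0, 2, 0, 0]
    - [1, 0, 0, 0, 0]

```text
t: 12.7
eef_pos: [651.6, -16.4, 81.8]
tcp_rot: [-1.152, 1.571, -2.87]
ft_force: [-4.1, 0.9, 6.7]
opening: 0.187
```

```bash
python3 - <<'E'
from h import *
plan([524.3,2.4,81.8],-.147+np.pi/2)
c=cam('wrist'); save(c,'w5.png',(200,0,450,250),2)
E
```

```text
TCP [651.6 -16.4  81.8] tool shift [   0.  -128.7    0. ] turn -0.0 zyaw -1.7178 tilt -1.0 F [-4.1  0.9  6.7] op 0.187 q [-0.13  0.69  1.62 -0.    0.84  1.59] t 12.7
```

View pics/w5.png

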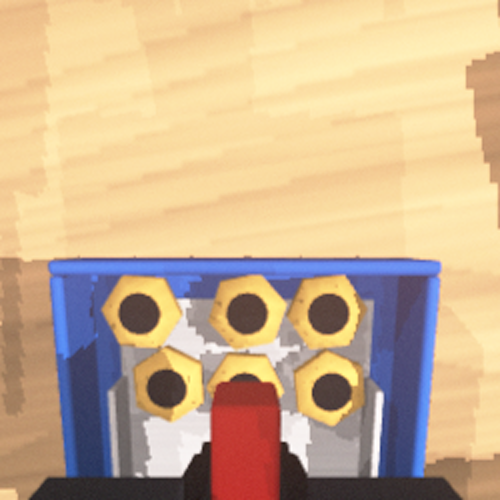

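All six nuts are riding. The near row is well inside and the far row overlaps the lip (plate edge v≈298, nut centres v≈313). I'll push the last few millimetres to the wall.

Call:
apply_moves:
  increments:
    - [1, 0, 2, 0, 0]
    - [1, 0, 2, 0, 0]
    - [1, 0, 1, 0, 0]

```text
t: 13.05
eef_pos: [656.3, -17.1, 81.8]
tcp_rot: [-1.413, 1.57, -3.13]
ft_force: [-5.3, -0.2, 8.0]
opening: 0.186
```

Call:
apply_moves:
  increments:
    - [1, 0, 1, 0, 0]
    - [1, 0, 1, 0, 0]
    - [1, 0, 0, 0, 0]

```text
t: 13.35
eef_pos: [658.3, -17.4, 81.8]
tcp_rot: [-1.41, 1.57, -3.128]
ft_force: [-4.4, 1.0, 6.7]
opening: 0.187
```

Call:
apply_moves:
  increments:
    - [1, 0, 1, 0, 0]
    - [1, 0, 0, 0, 0]

```text
t: 13.55
eef_pos: [659.3, -17.6, 81.8]
tcp_rot: [-1.433, 1.57, 3.132]
ft_force: [-4.2, 1.1, 7.1]
opening: 0.184
```

Call:
apply_moves:
  increments:
    - [1, 0, 1, 0, 0]
    - [1, 0, 0, 0, 0]

```text
t: 13.75
eef_pos: [660.3, -17.7, 81.8]
tcp_rot: [-1.436, 1.57, 3.129]
ft_force: [-3.7, -0.0, 6.9]
opening: 0.185
```

Call:
apply_moves:
  increments:
    - [1, 0, 1, 0, 0]
    - [1, 0, 0, 0, 0]

```text
t: 13.95
eef_pos: [661.3, -17.9, 81.8]
tcp_rot: [-1.425, 1.57, 3.141]
ft_force: [-4.4, -0.5, 7.5]
opening: 0.186
```

Call:
apply_moves:
  increments:
    - [1, 0, 1, 0, 0]
    - [1, 0, 0, 0, 0]

```text
t: 14.15
eef_pos: [662.3, -18.0, 81.8]
tcp_rot: [-1.383, 1.57, -3.101]
ft_force: [-3.5, 0.6, 7.7]
opening: 0.189
```

Call:
apply_moves:
  increments:
    - [1, -0.7, 0, 0, 0]
    - [1, -1, 0, 0, 0]
    - [1, -2, 0, 0, 0]
    - [1, -3, 0, 0, 0]
    - [1, -4, 0, 0, 0]
    - [1, -4, 0, 0, 0]
    - [1, -3, 0, 0, 0]
    - [1, -2, 0, 0, 0]
    - [1, -1, 0, 0, 0]
    - [1, 0, 0, 0, 0]

```text
t: 15.15
eef_pos: [662.8, -18.2, 102.0]
tcp_rot: [1.339, 1.57, -0.378]
ft_force: [-0.9, -0.3, -4.6]
opening: 0.189
```

```bash
python3 - <<'E'
from h import *
plan([524.3,2.4,81.8],-.147+np.pi/2)
c=cam('wrist'); save(c,'w6.png',(200,0,450,250),2)
E
```

```text
TCP [662.8 -18.2 102. ] tool shift [  20.2 -140.    -0. ] turn -0.01 zyaw -1.718 tilt -1.0 F [-0.9 -0.3 -4.6] op 0.189 q [-0.13  0.68  1.57 -0.    0.89  1.59] t 15.15
```

View pics/w6.png

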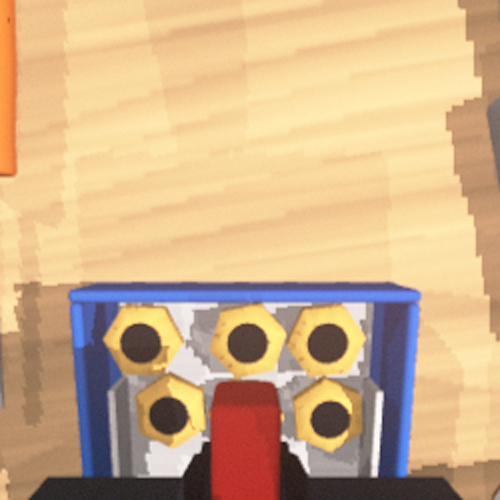

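The weight now reads about 4.6 N against 2.2 N empty, so all six nuts are on the plate. The front row sits near the lip, ahead of the side walls. While still inside the bin, I'll back up smoothly and stop sharply so the nuts slide rearwards.

Call:
apply_moves:
  increments:
    - [1, 0, -3, 0, 0]
    - [1, 0, -7, 0, 0]
    - [1, 0, -11, 0, 0]
    - [1, 0, -15, 0, 0]
    - [1, 0, -19, 0, 0]
    - [1, 0, -23, 0, 0]
    - [1, 0, -27, 0, 0]
    - [1, 0, 0, 0, 0]
    - [1, 0, 0, 0, 0]
    - [1, 0, 0, 0, 0]

```text
t: 16.2
eef_pos: [559.4, -2.8, 102.1]
tcp_rot: [1.527, 1.57, -0.191]
ft_force: [0.1, -0.3, -4.0]
opening: 0.189
```

```bash
python3 - <<'E'
from h import *
plan([517,-288,207],-.147+np.pi/2)
c=cam('wrist'); save(c,'w7.png',(200,0,450,250),2)
E
```

```text
TCP [559.4  -2.8 102.1] tool shift [-104.9    0.   288.3] turn -0.01 zyaw -1.7179 tilt -1.0 F [ 0.1 -0.3 -4. ] op 0.189 q [-0.12  0.56  1.84 -0.    0.74  1.59] t 16.2
```

View pics/w7.png

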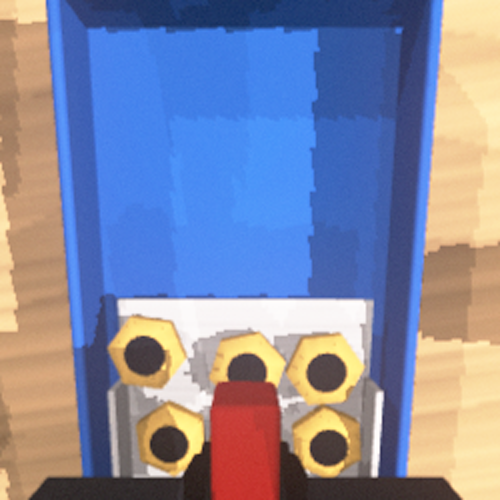

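The bin is empty and all six nuts have moved back between the side walls (the sixth is under the bar). The front nuts are now at (145,352), (247,365) and (325,372), with the lip at v=298. I'll lift gently, then carry slowly to the tin.

Call:
apply_moves:
  increments:
    - [1, -2, 0, 0, 0]
    - [1, -5, 0, 0, 0]
    - [1, -8, 0, 0, 0]
    - [1, -11, 0, 0, 0]
    - [1, -13, 0, 0, 0]
    - [1, -13, 0, 0, 0]
    - [1, -13, 0, 0, 0]
    - [1, -13, 0, 0, 0]
    - [1, -11, 0, 0, 0]
    - [1, -8, 0, 0, 0]

```text
t: 17.25
eef_pos: [558.9, -2.7, 200.1]
tcp_rot: [1.526, 1.57, -0.192]
ft_force: [0.1, 0.1, -4.5]
opening: 0.188
```

Call:
apply_moves:
  increments:
    - [1, -5, 0, 0, 0]
    - [1, -3, 0, 0, 0]
    - [1, 0, 0, 0, 0]
    - [1, 0, 0, 0, 0]

```text
t: 17.65
eef_pos: [558.7, -2.7, 206.4]
tcp_rot: [-1.427, 1.57, 3.139]
ft_force: [-0.6, -0.2, -5.1]
opening: 0.188
```

Call:
apply_moves:
  increments:
    - [1, 0, 0, 2, 0]
    - [1, 0, 0, 4, 0]
    - [1, 0, 0, 6, 0]
    - [1, 0, 0, 8, 0]
    - [1, 0, 0, 10, 0]
    - [1, 0, 0, 12, 0]
    - [1, 0, 0, 14, 0]
    - [1, 0, 0, 16, 0]
    - [1, 0, 0, 18, 0]
    - [1, 0, 0, 20, 0]

```text
t: 18.65
eef_pos: [542.4, -113.1, 206.9]
tcp_rot: [0.864, 1.571, -0.854]
ft_force: [1.0, -0.1, -4.1]
opening: 0.187
```

Call:
apply_moves:
  increments:
    - [1, 0, 0, 20, 0]
    - [1, 0, 0, 20, 0]
    - [1, 0, 0, 20, 0]
    - [1, 0, 0, 18, 0]
    - [1, 0, 1, 17, 0]
    - [1, 0, 1, 16, 0]
    - [1, 0, 1, 14, 0]
    - [1, 0, 0, 12, 0]
    - [1, 0, 0, 10, 0]
    - [1, 0, 0, 8, 0]

```text
t: 19.65
eef_pos: [522.8, -266.0, 206.8]
tcp_rot: [-1.271, 1.571, -2.989]
ft_force: [-1.1, 0.7, -5.0]
opening: 0.187
```

Call:
apply_moves:
  increments:
    - [1, 0, 0, 7, 0]
    - [1, 0, 0, 6, 0]
    - [1, 0, 0, 4, 0]
    - [1, 0, 0, 3, 0]
    - [1, 0, 0, 2, 0]
    - [1, 0, 0, 1, 0]
    - [1, 0, 0, 0, 0]
    - [1, 0, 0, 0, 0]
    - [1, 0, 0, 0, 0]

```text
t: 20.55
eef_pos: [519.6, -287.9, 206.9]
tcp_rot: [0.667, 1.571, -1.051]
ft_force: [-0.8, 0.2, -4.0]
opening: 0.185
```

```bash
python3 - <<'E'
from h import *
plan([520,-288,207],-.147+np.pi/2); print(status.state()['qvel'].round(4))
c=cam('wrist'); t=cam('top'); s=cam('side')
a=cv2.resize(c['pixels'][100:260,200:450,::-1],(500,320)); b=cv2.resize(s['pixels'][70:230,270:420,::-1],(300,320)); 
d=cv2.resize(t['pixels'][150:250,290:456,::-1],(400,241)); e=cv2.resize(s['pixels'][150:250,230:396,::-1],(400,241))
cv2.imwrite('pics/w8.png',np.vstack([np.hstack([a,b]),np.hstack([d,e])]))
E
```

```text
TCP [ 519.6 -287.9  206.9] tool shift [-0.1  0.4  0. ] turn 0.01 zyaw -1.7177 tilt -1.0 F [-0.8  0.2 -4. ] op 0.185 q [-0.62  0.47  1.66 -0.    1.02  1.1 ] t 20.55
[-0.0015  0.002  -0.0019 -0.0006 -0.0015 -0.0002]
```

View pics/w8.png

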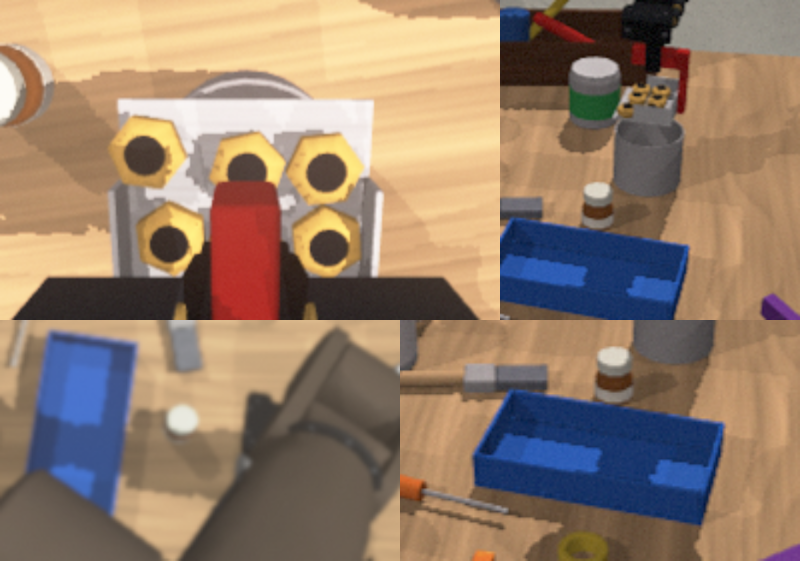

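The view shows the loaded scoop above the tin. Five nuts are visible, with the sixth under the bar. The tin's rim arc is centred laterally on the plate, and the bin and bench are clear of nuts. One small gentle centring shift remains.

Call:
apply_moves:
  increments:
    - [1, 0, -1, 0, 0]
    - [1, 0, -2, 0, 0]
    - [1, 0, -2, 0, 0]
    - [1, 0, -1, 0, 0]
    - [1, 0, 0, 0, 0]
    - [1, 0, 0, 0, 0]
    - [1, 0, 0, 0, 0]
    - [1, 0, 0, 0, 0]
    - [1, 0, 0, 0, 0]
    - [1, 0, 0, 0, 0]

```text
t: 21.7
eef_pos: [513.7, -287.2, 206.8]
tcp_rot: [0.215, 1.571, -1.503]
ft_force: [-0.5, 0.0, -3.5]
opening: 0.19
```

```bash
python3 - <<'E'
from h import *
plan([514,-287,207],-.147+np.pi/2); print(status.state()['qvel'].round(4))
c=cam('wrist')['pixels'].astype(int); m=(c[...,0]>150)&(c[...,2]<110)&(c[...,1]>120)
print('brass px on scoop',m[130:245,250:390].sum()); print(env.job_done())
E
```

```text
TCP [ 513.7 -287.2  206.8] tool shift [-0.2  0.3 -0.2] turn -0.0 zyaw -1.7179 tilt -1.0 F [-0.5  0.  -3.5] op 0.19 q [-0.62  0.46  1.67 -0.    1.01  1.1 ] t 21.7
[ 0.0013  0.0004  0.0006 -0.0007 -0.0006  0.0008]
brass px on scoop 2418
the job is handed in; nothing more can be done
None
```

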